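# Clamp an upturned bonsai tray with the ratchet knob

### The arm

A 6-joint arm with a two-finger parallel gripper is mounted at the origin on the work surface. World frame = base frame: x ahead of the robot, y to its left, z up, the work surface at z = 0. Lengths are in m, angles in rad, forces in N, time in s.
With the tool pointing down it reaches from about 0.35 to 0.975 m from the base axis. Payload 7.1 kg.
Tool frame: the origin (TCP) lies midway between the tips of the shut fingers; the grasp point (between the pads) lies 19 mm behind it (env.pinch_z is the distance from the TCP to the grasp point, in m); z points along the fingers, x is the direction in which the jaws open and shut, and the axes are right-handed (so a half turn about z gives the same grasp; the last joint's range is limited). The gripper opens to 88 mm and grips with 3 to 60 N. Pads are 20 mm wide; open, the fingers measure 115 mm over their backs; the gripper's body (75 mm by 178 mm) begins 61 mm behind the grasp point.
Start: joints at [-1.25, 0.423, 1.63, -0, 1.089, -0.019], TCP at [0.208, -0.589, 0.223] pointing down, gripper open.
Joint ranges: [-3, 3], [-0.9, 2.11], [0.09, 2.58], [-1.31, 4.45], [0.11, 2.69], [-2.54, 2.54]. Speed limits (rad/s): [2.39, 2.39, 3.01, 3.14, 3.14, 3.14].

### API

Orientations are given as a unit quaternion [x, y, z, w].
In Python, from rig import env, read_camera, masks_of gives the robot as it stands. The module is installed in compiled form; this text tells all that it offers.
- The arm moves only by the tool step_arm, never from a script. Its argument "plan" is a list that holds one entry, the list of rows, each a list of 5 numbers: the shift along the tool's x, y, z in cm, then the turn about the tool's z in degrees, then the opening, from -1 (shut) to 1 (fully open). In form: [[[dx, dy, dz, twist, fingers], ...]]. A call has exactly 10 rows; each row shifts and turns the commanded pose from where the row before left it, along the tool's axes as they then stand; what a row does not reach is not made up. A row lasts 1/12 s, in which the tool goes at most 41.7 mm and 7.16 degrees, less where a joint would pass 70% of its speed; a pose out of reach is approached as far as the arm can. A call with a gripper value outside its range is refused whole. The fingers move at their own pace and stop on an object; the grip force is fixed at half the most. Time passes only in rows, so rows that do not move let the fingers close, or fill a call up. It gives the time, the measured TCP pose, the force and the opening at its end, in the units of the state.
- env.sense(): the state, without advancing time (a new reading comes with each control period).
- read_camera(name): name is "scene" or "top" or "wrist"; returns a dict with "frame" (400x640x3 uint8, red, green, blue), "K" (3x3 intrinsics, pixels), "extrinsics" (4x4, takes a point from camera to world coordinates). Camera axes: x right, y down, z forward; pixel columns grow to the right and rows downward; lengths in m; the calibration is good to about 2 mm. A picture is of the moment at which its call begins. There is no depth.
- env.close_job(): hands the job in, once; it reports no verdict.
Trained networks look in a picture, given as the dict that the camera call returned (one of the last four; its "shot" number tells which), for a name from the list of things; names that differ only in an ending like _2 or _b are one class to them, and where a whole thing is asked for, a point or a joint stands for the part that bears it (a point fixed in the world has none). Each returns a list of dicts, best first, with "conf" (0 to 1); they miss things now and then, are a little off and sometimes report something else, mostly with a low value. They report only what shows in the picture. A call takes as long as a camera call. They do not tell look-alikes from the thing itself.
- masks_of(target, picture): "pixels" (400x640 bool, what is visible of it) and "extent" ([centre column, centre row, width, height] in pixels, round what is visible of it).
The state is a dict: "clock": time; "qpos": joint angles; "joint_velocities": joint speeds; "effort": joint torques, N m; "position": TCP position; "eef_rot": TCP orientation; "contact_force": force on the tool from outside, world axes, zero at the start; "wrist_torque": the same for the moment, N m; "grip_width": opening from 0.0 (shut) to 1.0 (fully open).
Only numpy, scipy, OpenCV 4.12 (cv2) and the standard library are available. Lean on these libraries where they do the work, as an engineer would, in place of code of your own. Each camera call takes 0.05 s, during which the arm holds its last target.

### The job

Slide the upturned clay tray gently along the clamp's base until its end sits flush against the stop. Then turn the black ratchet knob on top clockwise until the foot presses on the tray and the ratchet slips two or three clicks; stop there, let go and leave it clamped. Do not push hard on the tray, press down on the knob or disturb the other things on the table.

Things in the scene. Friction and masses are not known exactly. Their poses are not given: they have to be found in the camera images.
- fixture: fixed clamp, base plate 12 mm thick, x -200..+90 mm, y +-75. Origin on the table under the screw axis; +x runs from the open entry to the stop, z up. Two side rails (12 mm tall above the plate, 95 mm apart inside, x -160..+40) leave the tray about 10 mm of play each side. A column (40 mm wide) behind the stop carries an arm
- stop (a point): foot of the stop's face, on the base plate: fixture x = +40 mm, y = 0, 12 mm above the table, axes as the fixture's. The stop is 110 mm wide, 22 tall, faces the fixture's -x and is rigid
- bracket_end (a point): top of the free end of the clamp's arm, 98 mm above the table, at fixture x = -20 mm; the arm is 36 mm wide, 20 thick, and runs back to the column over the stop
- pot: dark clay bonsai tray lying bottom up on the base plate, about 350 g. Origin at the centre of its underside, x along its length to the stop. Rim 120 x 75 mm, 14 tall; body 106 x 66 up to the flat bottom at 40 mm; four corner feet rise 6 mm more, 43 mm apart across. Starts 35 to 65 mm short of the stop, up to 3 mm off the middle, up to 0.1 rad askew, between the rails
- pot_end (a point): middle of the rim's end face that goes against the stop, 7 mm above the tray's underside
- pot_front (a point): middle of the rim's other end face (where one can push), 7 mm above the tray's underside
- ram: the clamp's rubber pressing foot, 20 mm across, carried by the screw but not turning. Origin on its axis, inside the bracket. It starts 1 to 6 mm above the bottom of a tray that is home; how far differs and has to be felt
- drum (a point): middle of the plain knurled steel drum, 34 mm across, 16 tall, on the screw axis above the arm. Fixed to the screw: turning it bypasses the ratchet. The screw lowers foot, drum and knob by 1.9 mm per rad clockwise (12 mm a turn), takes 0.065 N m to turn when free and stays put when let go; less than one full turn brings the foot down on to the tray
- knob_grip (a point): on the ratchet knob's axis, 12 mm below its top. The knob is a round black ribbed cylinder, 30 mm across, 26 tall, top about 152 to 157 mm above the table, vertical, 4 mm above the wider drum. It sinks with the screw as it is turned (let the hand sink with it), and no more once the ratchet slips; pressing down on it then presses harder on the tray
- ratchet (a joint): how far the knob has slipped clockwise on the screw, rad, 0 at the start; one click per 0.52 rad (12 a turn). It slips at 0.11 N m, when the foot presses with about 27 N; the slip is even, the torque stays level. Anticlockwise the knob clicks back to 0 in the same way, then backs the screw off
- mini_pot: small round clay pot, 60 mm across, 45 tall, beside the clamp; not part of the job. Origin at its underside
- tool_jar: round ochre jar, 64 mm across, 75 tall, with tool handles standing up to 125, beside the clamp; not part of the job. Origin at its underside
- chisel: carving chisel lying down, a screwdriver-like handle to its -x, about 200 mm long; not part of the job. Origin under its middle
- brush: brush lying down, about 200 mm long; not part of the job. Origin under its middle
- saucer: low rectangular clay dish 110 x 80 x 22; not part of the job. Origin at its underside
- small_pot: small upright rectangular pot 90 x 65 x 45; not part of the job. Origin at its underside
- seal_block: upright wooden seal block 30 x 30 x 50; not part of the job. Origin at its underside
Not all that is in view belongs to the job. Leave any pink or white look-alike of the pot alone.

How it is judged:
By the outcome, as a careful person would: the job done as asked, in the order asked, and still so for the second after the job is handed in, with the robot touching nothing.
It also fails if it takes over 72 s, if anything falls off the work surface, if the arm or the gripper's body presses on something with over 40 N, if the wrist force passes 120 N, or if a joint passes its speed limit or range.

## Working session

There is one attempt and no reset: what is moved stays moved. The work goes in short steps, Python scripts to look and compute and a tool call to move; the robot and the scene stay as the last step left them, time stands still between calls to the robot, and variables do not carry over. Pictures are saved under pics/ and viewed, and the job is handed in when it is done.

Besides the shell and the picture viewer there is one more tool, called after ">>>" in YAML: its name, and indented under it one key for each argument. step_arm: Moves the arm, as the interface text tells. Its arguments: {"type":"object","properties":{"plan":{"type":"array"}},"required":["plan"]}

```bash
mkdir -p pics; ls
python3 - <<'E'
from rig import env, read_camera, masks_of
import cv2
print(env.sense(), env.pinch_z)
for n in ["scene","top","wrist"]:
    p=read_camera(n); cv2.imwrite(f"pics/{n}0.png",p["frame"][:,:,::-1]); print(n,p["shot"],p["K"].tolist(),p["extrinsics"].tolist())
E
```

```text
pics
{'clock': 0.0, 'qpos': array([-1.25000894e+00,  4.23828040e-01,  1.63064862e+00,  1.75274805e-05,
        1.08858124e+00, -1.90244533e-02]), 'joint_velocities': array([ 0.00121811,  0.00039879, -0.00059835,  0.00010558,  0.00017042,
       -0.00056968]), 'effort': array([-2.30436090e-03, -5.44623506e+01, -2.73664159e+01,  6.41263998e-02,
        2.26998772e-02, -1.39996869e-04]), 'position': array([ 0.20816656, -0.58875504,  0.22192593]), 'eef_rot': array([ 8.16486776e-01, -5.77363670e-01, -5.85426266e-04, -4.40543426e-04]), 'contact_force': array([-0.04227621,  0.03908695, -0.21752021]), 'wrist_torque': array([ 0.00121436, -0.02520573,  0.00248442]), 'grip_width': 0.997085496124279} 0.0187
scene 1 [[375.97780166688557, 0.0, 323.11314274820427], [0.0, 375.97780166688557, 199.41598469029262], [0.0, 0.0, 1.0]] [[-0.8304344977420649, 0.3347593974817934, -0.4453253762784139, 1.0307569091084283], [0.5567494611298147, 0.527663842401136, -0.6415613041277738, 0.6524627169236495], [0.020213423548352413, -0.7807093026345311, -0.6245673720971655, 0.7182918262841683], [0.0, 0.0, 0.0, 1.0]]
top 2 [[362.3694729498855, 0.0, 318.64695334910874], [0.0, 362.3694729498855, 195.47578330980238], [0.0, 0.0, 1.0]] [[-0.029589314926721098, -0.992180718349926, 0.12125136938110105, 0.463704964791574], [-0.9995620969426913, 0.029406560468734754, -0.003296749448864849, 0.0011760520239477417], [-0.0002946144892277812, -0.12129582159342316, -0.992616359358579, 1.1078847347590137], [0.0, 0.0, 0.0, 1.0]]
wrist 3 [[283.2101458644658, 0.0, 317.3501257533803], [0.0, 283.2101458644658, 205.00272341912617], [0.0, 0.0, 1.0]] [[0.3340021947300635, -0.9096351741053661, -0.2469947042869561, 0.2760682648304696], [-0.9425699644770114, -0.3229129580321505, -0.08537613015786252, -0.5651408522134213], [-0.0020966595589876048, 0.2613256044960518, -0.9652484304330499, 0.38512872456768066], [0.0, 0.0, 0.0, 1.0]]
```

View pics/scene0.png

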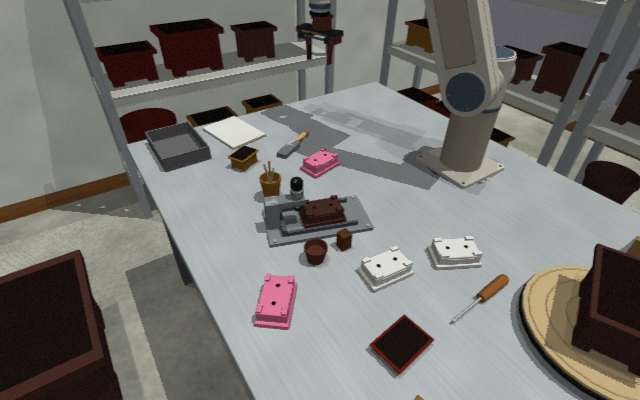

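View pics/top0.png

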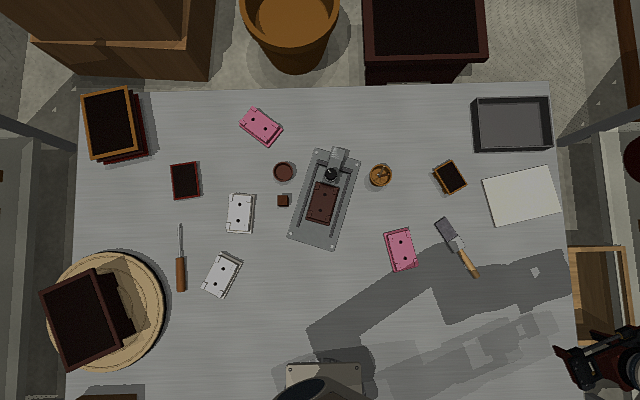

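The scene view shows the clamp at (318,215) with the dark tray inside it at (322,210). The top view shows the dark tray at (322,202), the knob at (331,174), the mini pot at (283,171), the seal block at (283,200) and the jar at (380,174). The tray's look-alikes are white at (240,213) and (222,275), and pink at (261,126) and (400,249).

```bash
cat > h.py <<'E'
import numpy as np, cv2
from rig import env, read_camera, masks_of
def ray(p,u,v):
    K=p["K"];E=p["extrinsics"]
    d=E[:3,:3]@np.array([(u-K[0,2])/K[0,0],(v-K[1,2])/K[1,1],1.]); return E[:3,3],d
def onz(p,u,v,z):
    o,d=ray(p,u,v); return o+d*(z-o[2])/d[2]
def proj(p,X):
    E=p["extrinsics"]; c=E[:3,:3].T@(np.asarray(X,float)-E[:3,3]); q=p["K"]@c; return q[:2]/q[2]
def tri(a,b):
    A=np.zeros((3,3));B=np.zeros(3)
    for o,d in (a,b):
        d=d/np.linalg.norm(d);M=np.eye(3)-np.outer(d,d);A+=M;B+=M@o
    return np.linalg.solve(A,B)
E
python3 - <<'E'
from h import *
P={n:read_camera(n) for n in ["top","scene"]}
for n,p in P.items():
    cv2.imwrite(f"pics/{n}1.png",p["frame"][:,:,::-1])
    for t in ["fixture","pot","knob_grip","drum","ram","mini_pot","tool_jar","seal_block"]:
        for m in masks_of(t,p)[:5]:
            print(n,t,round(m["conf"],2),np.round(m["extent"],1),int(m["pixels"].sum()))
            if t in("fixture","pot","knob_grip") : 
                r=cv2.minAreaRect(np.argwhere(m["pixels"])[:,::-1].astype(np.float32)); print("   rect",np.round(cv2.boxPoints(r),1).tolist())
p=P["top"]; c=p["frame"][130:260,270:400,::-1]; cv2.imwrite("pics/topc.png",cv2.resize(c,None,fx=4.6,fy=4.6,interpolation=cv2.INTER_CUBIC))
p=P["scene"]; c=p["frame"][160:260,250:385,::-1]; cv2.imwrite("pics/scenec.png",cv2.resize(c,None,fx=5.8,fy=5.8,interpolation=cv2.INTER_CUBIC))
E
```

```text
top fixture 0.63 [321.2 198.8  69.5 103. ] 3630
   rect [[285.79998779296875, 236.8000030517578], [315.6000061035156, 141.60000610351562], [363.29998779296875, 156.5], [333.5, 251.6999969482422]]
top pot 0.95 [222.8 275.9  40.6  45.1] 1145
   rect [[199.0, 287.70001220703125], [219.6999969482422, 248.6999969482422], [243.89999389648438, 261.6000061035156], [223.10000610351562, 300.6000061035156]]
top pot 0.93 [260.1 128.   38.7  38.7] 885
   rect [[237.60000610351562, 124.19999694824219], [251.89999389648438, 105.19999694824219], [282.79998779296875, 128.3000030517578], [268.5, 147.39999389648438]]
top pot 0.79 [241.3 213.6  29.7  41. ] 1049
   rect [[224.10000610351562, 233.3000030517578], [228.5, 191.5], [255.39999389648438, 194.1999969482422], [251.10000610351562, 236.10000610351562]]
top pot 0.58 [401.6 250.6  39.2  42.5] 1043
   rect [[382.3999938964844, 233.5], [407.8999938964844, 226.5], [418.8999938964844, 266.1000061035156], [393.3999938964844, 273.20001220703125]]
top pot 0.56 [321.9 204.5  34.1  44.4] 988
   rect [[304.20001220703125, 219.1999969482422], [314.7999877929687
[... 1485 characters left out ...]
1220703125], [298.5, 276.0], [288.6000061035156, 331.79998779296875]]
scene pot 0.25 [295.9 196.1  10.   34.9] 235
   rect [[291.0, 177.0], [302.0, 177.0], [302.0, 211.0], [291.0, 211.0]]
scene knob_grip 0.45 [297.3 184.9  15.2  16.6] 140
   rect [[292.0, 177.0], [302.0, 177.0], [302.0, 190.0], [292.0, 190.0]]
scene drum 0.65 [295.6 184.7  15.3  21. ] 236
scene drum 0.28 [269.3 183.4  24.8  24.3] 437
scene drum 0.23 [320.1 211.2 107.9  69.4] 3381
scene ram 0.51 [298.9 194.   10.5  39. ] 247
scene mini_pot 0.96 [316.4 249.4  28.2  27.1] 509
scene mini_pot 0.54 [296.9 184.4  14.2  13.9] 149
scene seal_block 0.77 [345.8 240.   15.8  21. ] 281
scene seal_block 0.29 [320.9 213.8 113.9  74.3] 3337
```

View pics/topc.png

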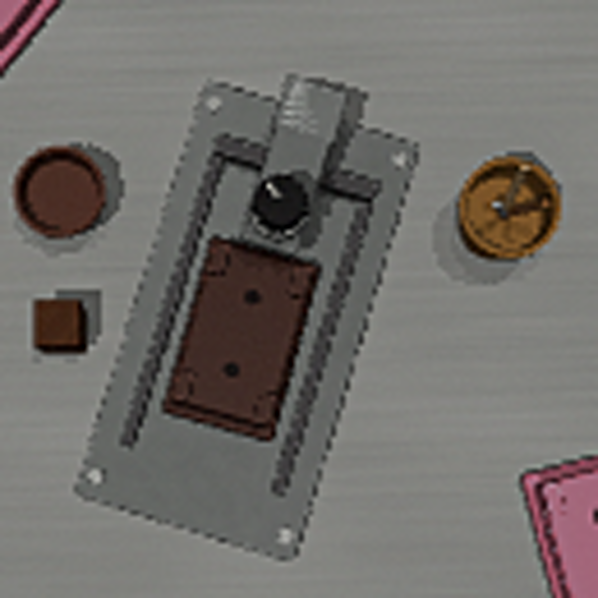

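View pics/scenec.png

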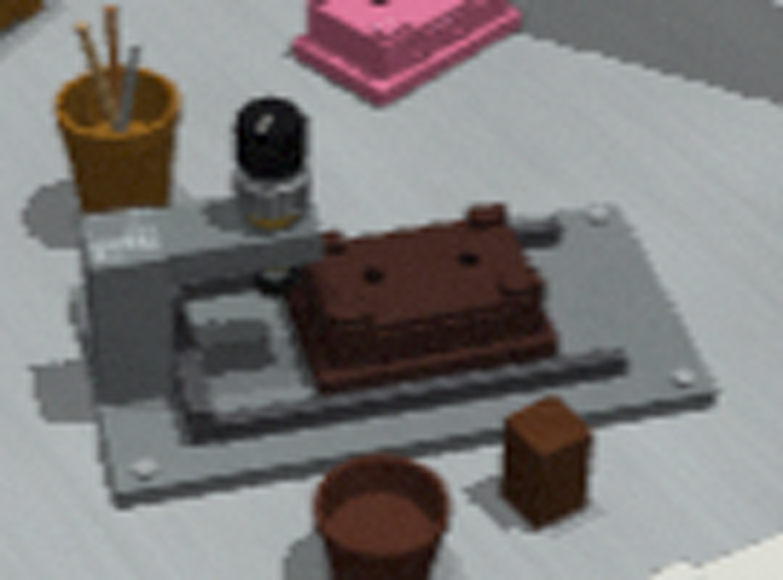

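Top crop: the dark tray sits between the rails, centred near (322,204), with the stop toward image top. The knob is at crop (281,200), which is px (331,173.5). I'll fit the fixture from the plate corners.

```bash
cat > fit.py <<'E'
from h import *
from scipy.optimize import least_squares
P={n:read_camera(n) for n in ["top","scene"]}
t=lambda x,y:(270+(x+.5)/4.6-.5,130+(y+.5)/4.6-.5)
s=lambda x,y:(250+(x+.5)/5.8-.5,160+(y+.5)/5.8-.5)
obs=[("top",t(207,80),(90,75,12)),("top",t(418,148),(90,-75,12)),("top",t(297,560),(-200,-75,12)),("top",t(78,492),(-200,75,12)),
("scene",s(118,495),(90,75,12)),("scene",s(717,388),(-200,75,12)),("scene",s(615,205),(-200,-75,12)),
("top",t(281,200),(0,0,154)),("scene",s(272,118),(0,0,152))]
def fx(q,X): 
    c,s_=np.cos(q[2]),np.sin(q[2]); X=np.array(X)/1000.
    return np.array([q[0]+c*X[0]-s_*X[1],q[1]+s_*X[0]+c*X[1],X[2]])
def res(q): return np.concatenate([proj(P[n],fx(q,X))-np.array(uv) for n,uv,X in obs])
r=least_squares(res,[.5,0,-.3],loss="soft_l1"); q=r.x
print("fixture",q); print(np.round(res(q).reshape(-1,2),2))
# pot: body bottom (top) corners z=12+40; rim corners front z=12+14
ob=[("top",t(162,405),(-60,37.5,26)),("top",t(270,438),(-60,-37.5,26)),("scene",s(322,385),(60,37.5,26-7)),("scene",s(555,352),(-60,37.5,26-7)),
("top",t(212,238),(53,33,52)),("top",t(318,263),(53,-33,52))]
def pres(k):
    Q=[q[0]+np.cos(q[2])*k[0]-np.sin(q[2])*k[1],q[1]+np.sin(q[2])*k[0]+np.cos(q[2])*k[1],q[2]+k[2]]
    return np.concatenate([proj(P[n],fx(Q,X))-np.array(uv) for n,uv,X in ob])
r=least_squares(pres,[-.05,0,0]); print("pot in fixture",r.x); print(np.round(pres(r.x).reshape(-1,2),2))
print("front end fixture x", r.x[0]-.06)
for n in P:
    im=P[n]["frame"][:,:,::-1].copy()
    im=cv2.resize(im,None,fx=4,fy=4,interpolation=cv2.INTER_CUBIC)
    def pt(X,c): 
        u=(proj(P[n],X)+.5)*4-.5; cv2.circle(im,tuple(int(a) for a in u),4,c,1)
    for X in [(90,75,12),(90,-75,12),(-200,-75,12),(-200,75,12),(40,55,34),(40,-55,34),(40,55,12),(40,-55,12),(-160,47.5,24),(-160,-47.5,24),(-20,18,98),(-20,-18,98)]: pt(fx(q,X),(0,255,0))
    for z in (128,154): 
      for a in np.arange(0,6.28,.4): pt(fx(q,(15*np.cos(a),15*np.sin(a),z)),(0,0,255))
    k=r.x;Q=[q[0]+np.cos(q[2])*k[0]-np.sin(q[2])*k[1],q[1]+np.sin(q[2])*k[0]+np.cos(q[2])*k[1],q[2]+k[2]]
    for X in [(a*60,b*37.5,26) for a in(-1,1) for b in (-1,1)]+[(a*53,b*33,52) for a in(-1,1) for b in (-1,1)]: pt(fx(Q,X),(255,255,0))
    cv2.imwrite(f"pics/{n}_fit.png", im[520:1040,1080:1600] if n=="top" else im[640:1040,1000:1540])
E
python3 fit.py
```

```text
fixture [ 0.64023312 -0.03523252 -0.32554762]
[[-0.48 -0.1 ]
 [ 0.17 -1.03]
 [-0.51  0.42]
 [-0.73  0.48]
 [-0.52 -0.77]
 [ 0.28 -0.53]
 [ 0.18 -1.18]
 [-0.28 -0.26]
 [-0.54 -0.5 ]]
pot in fixture [-0.06946609  0.00118001  0.01578548]
[[-0.43  0.46]
 [ 0.26  0.25]
 [-1.3   0.94]
 [ 0.24 -0.86]
 [ 0.59 -0.16]
 [-0.91  0.53]]
front end fixture x -0.1294660853246935
```

View pics/top_fit.png

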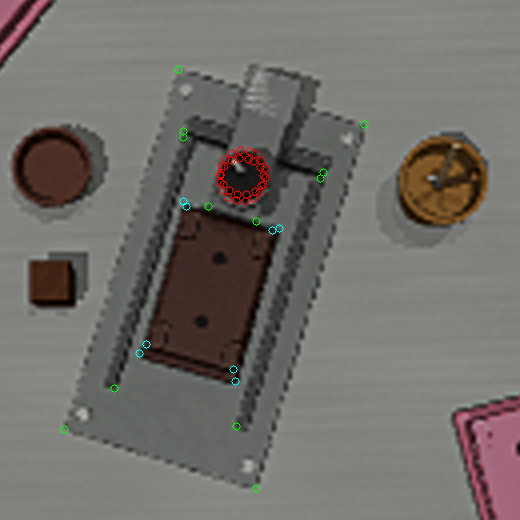

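View pics/scene_fit.png

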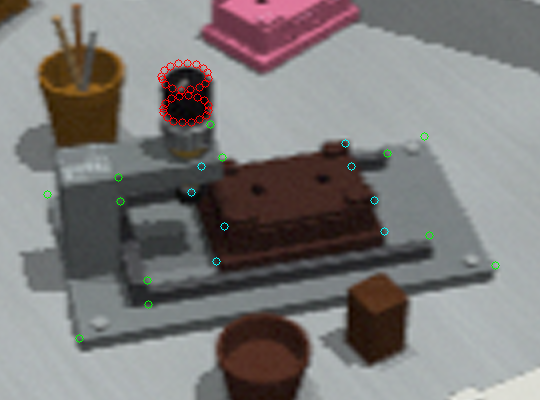

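Fixture fit: origin (0.640, -0.035), yaw -0.3255, with residuals under about 1 px. The tray centre is at fixture x ≈ -69 mm, about 50 mm short of the stop, which is within the stated range. Next I go above the entry with the fingers half open.

>>> step_arm:
  plan:
    - [[-2.4,-2.3,0,0,0],[-2.4,-2.3,0,0,0],[-2.4,-2.3,0,0,0],[-2.4,-2.3,0,0,0],[-2.4,-2.3,0,0,0],[-2.4,-2.3,0,0,0],[-2.4,-2.3,0,0,0],[-2.4,-2.3,0,0,0],[-2.4,-2.3,0,0,0],[-2.4,-2.3,0,0,0]]

```text
clock: 1.98
position: [0.3456, -0.2849, 0.2229]
eef_rot: [0.816, -0.577, 0.0, 0.0]
contact_force: [1.0, 0.5, -0.6]
grip_width: 0.498
```

>>> step_arm:
  plan:
    - [[-2.4,-2.3,0,0,0],[-2.4,-2.3,0,0,0],[-2.4,-2.3,0,0,0],[-2.4,-2.3,0,0,0],[-2.4,-2.3,0,0,0],[-2.4,-2.3,0,0,0],[-2.4,-2.3,0,0,0],[-2.4,-2.3,0,0,0],[-2.4,-2.3,0,0,0],[-2.4,-2.3,0,0,0]]

```text
clock: 2.82
position: [0.4825, 0.0183, 0.2229]
eef_rot: [0.817, -0.577, 0.0, -0.0]
contact_force: [1.0, -1.0, 0.2]
grip_width: 0.5
```

>>> step_arm:
  plan:
    - [[0,0,0,-7.1,0],[0,0,0,-7.1,0],[0,0,0,-7.1,0],[0,0,0,-7.1,0],[0,0,0,-7.1,0],[0,0,0,-7.1,0],[0,0,0,-7.1,0],[0,0,0,-7.1,0],[0,0,0,-7.1,0],[0,0,0,-7.1,0]]

```text
clock: 3.65
position: [0.4821, 0.0166, 0.2228]
eef_rot: [1.0, 0.007, 0.0, 0.0]
contact_force: [0.3, 0.8, -0.2]
grip_width: 0.5
```

>>> step_arm:
  plan:
    - [[0,0,0,-7.1,0],[0,0,0,-7.1,0],[0,0,0,-7.1,0],[0,0,0,-7.1,0],[0,0,0,-7.1,0],[0,0,0,-7.1,0],[0,0,0,-7.1,0],[0,0,0,-7.1,0],[0,0,0,-7.1,0],[0,0,0,-7.0,0]]

```text
clock: 4.48
position: [0.4821, 0.0166, 0.2228]
eef_rot: [0.81, 0.586, 0.0, 0.0]
contact_force: [-0.5, 0.5, -0.1]
grip_width: 0.5
```

```bash
cat >> h.py <<'E'
FX=np.array([0.6402,-0.0352,-0.3255])
def infx(p):
    c,s=np.cos(FX[2]),np.sin(FX[2]); d=np.asarray(p)[:2]-FX[:2]; return np.array([c*d[0]+s*d[1],-s*d[0]+c*d[1]])*1000
def tofx(X):
    c,s=np.cos(FX[2]),np.sin(FX[2]); X=np.array(X)/1000.; return np.array([FX[0]+c*X[0]-s*X[1],FX[1]+s*X[0]+c*X[1],X[2]])
def st():
    s=env.sense(); q=s["eef_rot"]; yaw=2*np.arctan2(q[1],q[0])
    print("t",round(s["clock"],2),"fix xy mm",infx(s["position"]).round(1),"z",round(s["position"][2]*1000,1),"yaw deg",round(np.degrees(yaw),2),"F",s["contact_force"].round(1),"T",s["wrist_torque"].round(3),"g",round(s["grip_width"],3),"q6",round(s["qpos"][5],2))
E
python3 - <<'E'
from h import *
st()
p=read_camera("wrist"); cv2.imwrite("pics/w1.png",p["frame"][:,:,::-1])
for t in["pot","knob_grip","fixture"]:
    for m in masks_of(t,p)[:3]: print(t,round(m["conf"],2),np.round(m["extent"],1))
print(p["extrinsics"].round(3).tolist())
for X in [(90,75,12),(90,-75,12),(-200,-75,12),(-200,75,12),(0,0,154),(0,0,128),(-160,47.5,24),(-160,-47.5,24),(40,55,34),(40,-55,34),(-20,18,98)]: print(X,proj(p,tofx(X)).round(0))
E
```

```text
t 4.48 fix xy mm [-166.4   -1.5] z 222.8 yaw deg 71.72 F [-0.5  0.5 -0.1] T [ 0.024 -0.086  0.007] g 0.5 q6 -1.24
pot 0.95 [492.9 178.4  78.6  98.3]
pot 0.89 [318.4 249.8  54.9  83.7]
pot 0.8 [513.7  39.6 101.2  79.3]
knob_grip 0.82 [319.4 348.5  28.8  15.3]
fixture 0.69 [318.7 256.9 118.  195.6]
[[0.313, 0.917, 0.248, 0.415], [0.95, -0.302, -0.081, 0.039], [0.001, 0.261, -0.965, 0.386], [0.0, 0.0, 0.0, 1.0]]
(90, 75, 12) [364. 344.]
(90, -75, 12) [269. 343.]
(-200, -75, 12) [261. 157.]
(-200, 75, 12) [375. 158.]
(0, 0, 154) [317. 372.]
(0, 0, 128) [317. 352.]
(-160, 47.5, 24) [354. 190.]
(-160, -47.5, 24) [282. 189.]
(40, 55, 34) [355. 326.]
(40, -55, 34) [279. 325.]
(-20, 18, 98) [332. 319.]
```

View pics/w1.png

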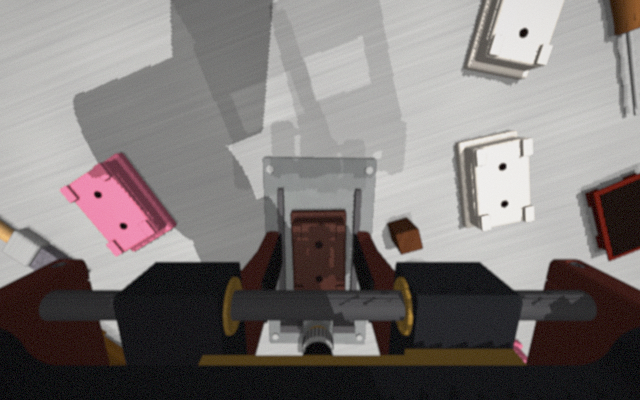

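The tray is between the rails at (318,250) and the knob peeks out at (319,345). The plate's entry corners at (263,157) and (376,157) agree with my projection to about 2 px. I go down next.

>>> step_arm:
  plan:
    - [[0,0,2.5,0.4,0],[0,0,2.5,0,0],[0,0,2.5,0,0],[0,0,2.5,0,0],[0,0,2.5,0,0],[0,0,2.5,0,0],[0,0,2.5,0,0],[0,0,1.8,0,0],[0,0,0.8,0,0],[0,0,0.3,0,0]]

```text
clock: 5.52
position: [0.4813, 0.0166, 0.0174]
eef_rot: [0.815, 0.58, -0.001, -0.001]
contact_force: [-0.0, -0.6, 0.2]
grip_width: 0.495
```

Run:
```python
from h import *
st()
p=read_camera("wrist"); cv2.imwrite("pics/w2.png",p["frame"][:,:,::-1])
p=read_camera("scene"); cv2.imwrite("pics/s2.png",cv2.resize(p["frame"][120:270,230:420,::-1],None,fx=4,fy=4))
```

```text
t 5.52 fix xy mm [-167.1   -1.7] z 17.4 yaw deg 70.84 F [-0.  -0.6  0.2] T [ 0.055 -0.123  0.042] g 0.495 q6 -1.23
```

View pics/w2.png

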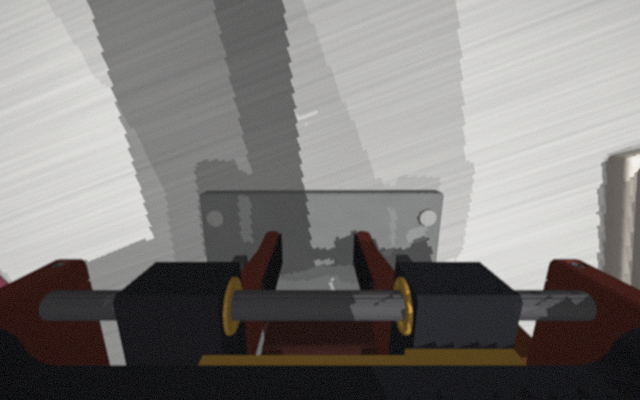

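View pics/s2.png

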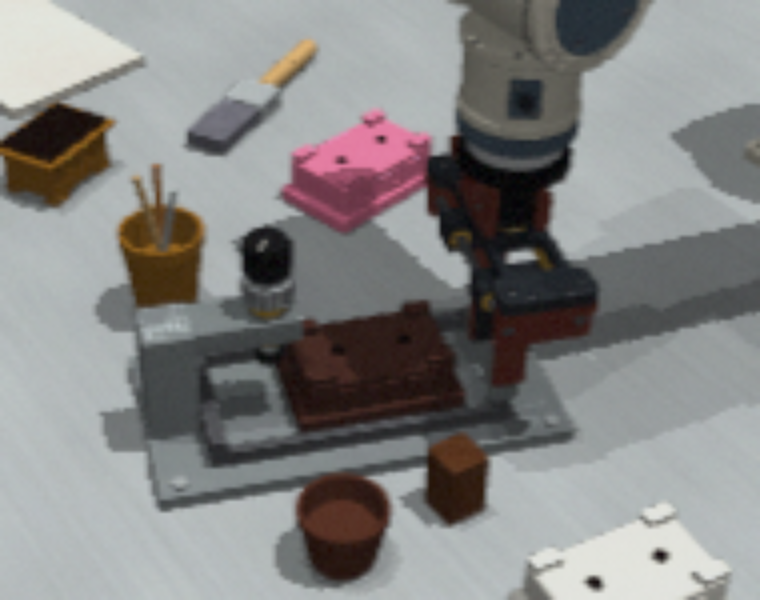

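Fingers are down inside the rails, clear of the tray and square to the plate edge, with no contact force. I advance gently, shifting 2 mm sideways to centre.

>>> step_arm:
  plan:
    - [[0.1,0.3,0,0,0],[0.1,0.4,0,0,0],[0,0.4,0,0,0],[0,0.3,0,0,0],[0,0.3,0,0,0],[0,0.2,0,0,0],[0,0.2,0,0,0],[0,0.15,0,0,0],[0,0.15,0,0,0],[0,0.15,0,0,0]]

```text
clock: 6.45
position: [0.5051, 0.0105, 0.0184]
eef_rot: [0.814, 0.581, -0.001, -0.001]
contact_force: [-3.9, 3.2, 3.8]
grip_width: 0.504
```

```bash
python3 -c "
from h import *
st()"
```

```text
t 6.45 fix xy mm [-1.426e+02  1.000e-01] z 18.4 yaw deg 70.98 F [-3.9  3.2  3.8] T [0.614 0.641 0.204] g 0.504 q6 -1.24
```

>>> step_arm:
  plan:
    - [[0,0.15,0,0,0],[0,0.15,0,0,0],[0,0.15,0,0,0],[0,0.15,0,0,0],[0,0.15,0,0,0],[0,0.15,0,0,0],[0,0.15,0,0,0],[0,0.15,0,0,0],[0,0.15,0,0,0],[0,0.15,0,0,0]]

```text
clock: 7.28
position: [0.5182, 0.0056, 0.0183]
eef_rot: [0.814, 0.58, -0.002, -0.002]
contact_force: [-6.9, 2.6, 7.1]
grip_width: 0.5
```

```bash
python3 -c "
from h import *
st()"
```

```text
t 7.28 fix xy mm [-128.6   -0.3] z 18.3 yaw deg 70.97 F [-6.9  2.6  7.1] T [ 0.538  1.154 -0.006] g 0.5 q6 -1.25
```

Contact was made, but there's an upward force of 7 N, so I look.

Run:
```python
from h import *
p=read_camera("scene"); cv2.imwrite("pics/s3.png",cv2.resize(p["frame"][165:255,270:390,::-1],None,fx=6,fy=6,interpolation=cv2.INTER_CUBIC))
p=read_camera("wrist"); cv2.imwrite("pics/w3.png",p["frame"][:,:,::-1])
st()
```

```text
t 7.38 fix xy mm [-127.9   -0.2] z 18.3 yaw deg 70.96 F [-5.1  1.1  4.2] T [ 0.257  0.755 -0.019] g 0.501 q6 -1.25
```

View pics/s3.png

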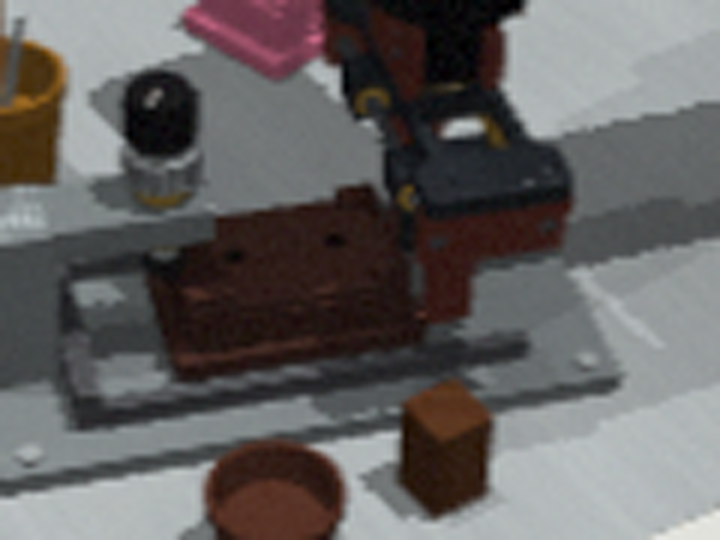

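View pics/w3.png

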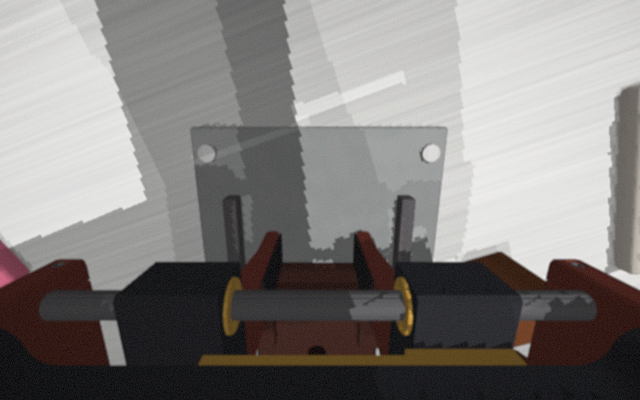

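The tray is moving straight between the rails, with no tilt visible at crop (290,280). I keep pushing gently and lift a hair to relieve the vertical force.

>>> step_arm:
  plan:
    - [[0,0.15,-0.05,0,0],[0,0.15,-0.05,0,0],[0,0.15,0,0,0],[0,0.15,0,0,0],[0,0.15,0,0,0],[0,0.15,0,0,0],[0,0.15,0,0,0],[0,0.15,0,0,0],[0,0.15,0,0,0],[0,0.15,0,0,0]]

```text
clock: 8.22
position: [0.5353, 0.0004, 0.0197]
eef_rot: [0.814, 0.58, 0.0, -0.0]
contact_force: [-1.0, 0.4, -1.5]
grip_width: 0.495
```

```bash
python3 -c "
from h import *
st()"
```

```text
t 8.22 fix xy mm [-110.8    0.2] z 19.7 yaw deg 70.96 F [-1.   0.4 -1.5] T [0.131 0.212 0.014] g 0.495 q6 -1.26
```

>>> step_arm:
  plan:
    - [[0,0.15,0,0,0],[0,0.15,0,0,0],[0,0.15,0,0,0],[0,0.15,0,0,0],[0,0.15,0,0,0],[0,0.15,0,0,0],[0,0.15,0,0,0],[0,0.1,0,0,0],[0,0.1,0,0,0],[0,0.1,0,0,0]]

```text
clock: 9.05
position: [0.5478, -0.004, 0.0197]
eef_rot: [0.814, 0.58, -0.0, -0.0]
contact_force: [-3.2, 1.3, -0.3]
grip_width: 0.501
```

Run:
```python
from h import *
st()
p=read_camera("scene"); cv2.imwrite("pics/s4.png",cv2.resize(p["frame"][165:255,260:380,::-1],None,fx=6,fy=6,interpolation=cv2.INTER_CUBIC))
```

```text
t 9.05 fix xy mm [-97.5   0.1] z 19.7 yaw deg 70.97 F [-3.2  1.3 -0.3] T [0.199 0.351 0.033] g 0.501 q6 -1.27
```

View pics/s4.png

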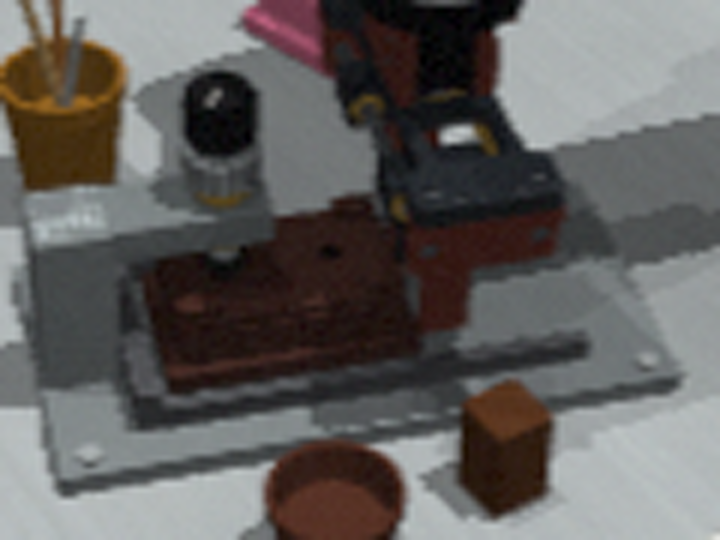

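The tray's end is close to the stop, with a gap of a few mm at crop (150,370), and push force is about 3.5 N. From here I creep.

>>> step_arm:
  plan:
    - [[0,0.06,0,0,0],[0,0.06,0,0,0],[0,0.06,0,0,0],[0,0.05,0,0,0],[0,0.05,0,0,0],[0,0.05,0,0,0],[0,0.05,0,0,0],[0,0.05,0,0,0],[0,0.05,0,0,0],[0,0.05,0,0,0]]

```text
clock: 9.93
position: [0.5529, -0.0057, 0.0197]
eef_rot: [0.814, 0.58, -0.0, -0.0]
contact_force: [-2.3, 0.9, 1.2]
grip_width: 0.502
```

Run:
```python
from h import *
st()
```

```text
t 9.93 fix xy mm [-92.1   0. ] z 19.7 yaw deg 70.97 F [-2.3  0.9  1.2] T [0.26  0.473 0.06 ] g 0.502 q6 -1.27
```

>>> step_arm:
  plan:
    - [[0,0.03,0,0,0],[0,0.03,0,0,0],[0,0.03,0,0,0],[0,0.03,0,0,0],[0,0.02,0,0,0],[0,0.02,0,0,0],[0,0.02,0,0,0],[0,0.02,0,0,0],[0,0,0,0,0],[0,0,0,0,0]]

```text
clock: 10.77
position: [0.5532, -0.0058, 0.0197]
eef_rot: [0.814, 0.58, -0.001, -0.001]
contact_force: [-8.5, 4.1, 6.9]
grip_width: 0.501
```

Run:
```python
from h import *
st()
```

```text
t 10.77 fix xy mm [-91.8  -0. ] z 19.7 yaw deg 70.96 F [-8.5  4.1  6.9] T [0.79  1.312 0.039] g 0.501 q6 -1.27
```

Motion stopped at -91.8 mm as the force rose to 9 N, so this should be the stop. I check visually.

Run:
```python
from h import *
p=read_camera("scene"); cv2.imwrite("pics/s5.png",cv2.resize(p["frame"][180:245,260:350,::-1],None,fx=8,fy=8,interpolation=cv2.INTER_CUBIC))
p=read_camera("top"); cv2.imwrite("pics/t5.png",cv2.resize(p["frame"][140:230,280:380,::-1],None,fx=6,fy=6,interpolation=cv2.INTER_CUBIC))
st()
```

```text
t 10.87 fix xy mm [-91.9  -0. ] z 19.7 yaw deg 70.96 F [-7.6  4.6  7.3] T [ 0.838  1.267 -0.002] g 0.498 q6 -1.27
```

View pics/s5.png

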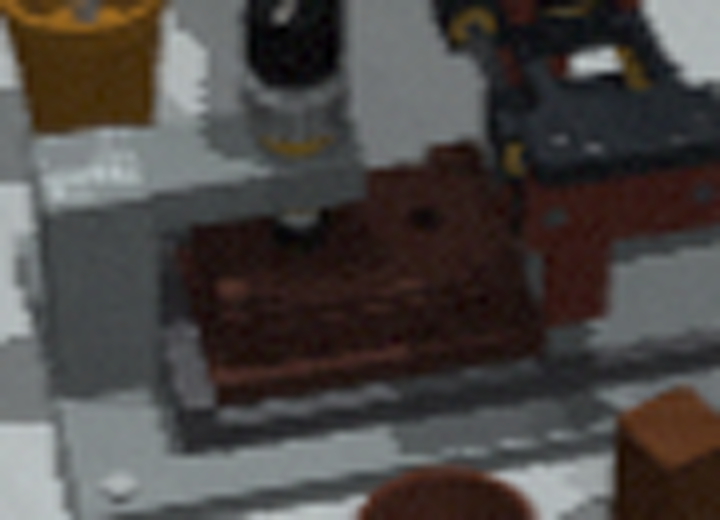

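View pics/t5.png

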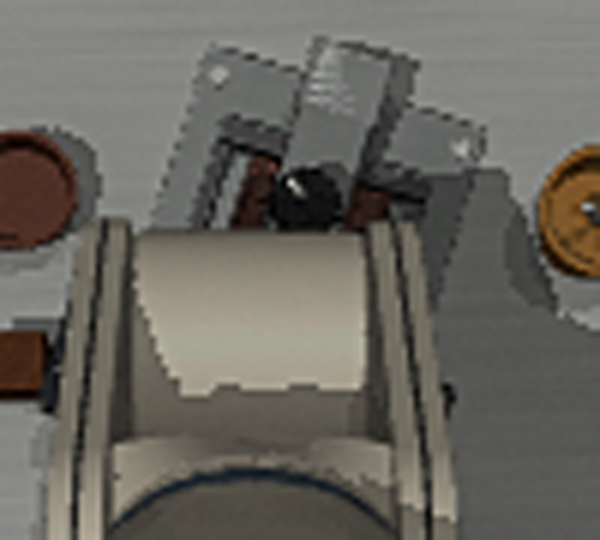

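The tray is flush against the stop in the scene crop, with its rim end meeting the stop at (190–215,330–400) and no gap. I back off straight, then rise.

>>> step_arm:
  plan:
    - [[0,-0.3,0,0,0],[0,-0.5,0,0,0],[0,-0.8,0,0,0],[0,-1.0,0,0,0],[0,-1.0,-0.5,0,0],[0,0,-3.5,0,0],[0,0,-4,0,0],[0,0,-4,0,0],[0,0,-4,0,0],[0,0,-4,0,0]]

```text
clock: 11.7
position: [0.5195, 0.0057, 0.2217]
eef_rot: [0.814, 0.581, -0.0, 0.0]
contact_force: [0.2, 0.9, 0.5]
grip_width: 0.496
```

Run:
```python
from h import *
st()
p=read_camera("wrist"); cv2.imwrite("pics/w6.png",p["frame"][:,:,::-1])
```

```text
t 11.7 fix xy mm [-1.274e+02  1.000e-01] z 221.7 yaw deg 70.98 F [0.2 0.9 0.5] T [ 0.013 -0.182  0.058] g 0.496 q6 -1.25
```

View pics/w6.png

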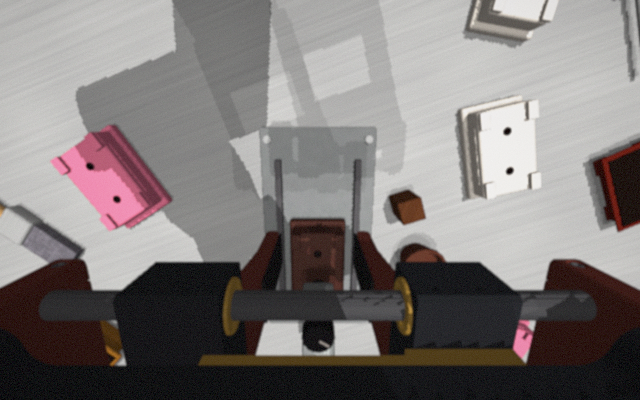

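Run:
```python
from h import *
s=env.sense(); 
from scipy.spatial.transform import Rotation as R
p=read_camera("wrist")
Rt=R.from_quat(s["eef_rot"]).as_matrix()
E=p["extrinsics"]
print("cam in tool",(Rt.T@(E[:3,3]-s["position"])*1000).round(1)); print((Rt.T@E[:3,:3]).round(3))
for y in(-2,0,2): print(y,proj(p,tofx((0,y,154))).round(1),proj(p,tofx((0,y,130))).round(1))
for m in masks_of("knob_grip",p)[:2]: print(m["conf"],m["extent"])
im=p["frame"][100:370,240:400,::-1]; cv2.imwrite("pics/w6c.png",cv2.resize(im[:],None,fx=4,fy=4,interpolation=cv2.INTER_CUBIC)[500:])
# rail and plate corners y check
for X in [(-200,-75,12),(-200,75,12),(-160,47.5,24),(-160,-47.5,24)]: print(X,proj(p,tofx(X)).round(1))
```

```text
cam in tool [   0.3  -70.8 -163.2]
[[ 1.     0.001  0.001]
 [-0.001  0.965  0.261]
 [-0.001 -0.261  0.965]]
-2 [313.8 329.4] [314. 314.]
0 [315.8 329.4] [315.8 314. ]
2 [317.8 329.4] [317.7 313.9]
0.64 [317.6, 330.4, 31.1, 25.8]
(-200, -75, 12) [256.5 122. ]
(-200, 75, 12) [373.1 121.3]
(-160, 47.5, 24) [352.  153.8]
(-160, -47.5, 24) [278.  154.3]
```

View pics/w6c.png

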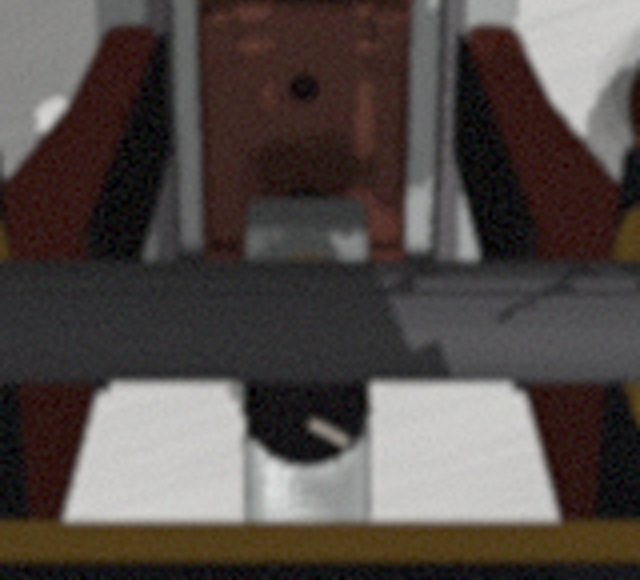

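>>> step_arm:
  plan:
    - [[0.02,1.26,0,0,0.5],[0.02,1.26,0,0,1],[0.02,1.26,0,0,1],[0.02,1.26,0,0,1],[0.02,1.26,0,0,1],[0.02,1.26,0,0,1],[0.02,1.26,0,0,1],[0.01,1.26,0,0,1],[0.01,1.26,0,0,1],[0.01,1.3,0,0,1]]

```text
clock: 12.68
position: [0.6397, -0.0341, 0.2172]
eef_rot: [0.814, 0.581, -0.001, -0.001]
contact_force: [-0.2, -0.6, 0.1]
grip_width: 0.998
```

>>> step_arm:
  plan:
    - [[0,0,0,-6,1],[0,0,0,-6,1],[0,0,0,-6,1],[0,0,0,-6,1],[0,0,0,-6,1],[0,0,0,-6,1],[0,0,0,-6,1],[0,0,0,-6,1],[0,0,0,-6,1],[0,0,0,-6,1]]

```text
clock: 13.52
position: [0.6392, -0.0339, 0.2172]
eef_rot: [0.413, 0.911, -0.001, -0.002]
contact_force: [0.0, -0.7, 1.1]
grip_width: 0.999
```

Run:
```python
from h import *
st()
p=read_camera("wrist"); cv2.imwrite("pics/w7.png",p["frame"][:,:,::-1])
p=read_camera("scene"); cv2.imwrite("pics/s7.png",cv2.resize(p["frame"][110:245,230:390,::-1],None,fx=4.4,fy=4.4,interpolation=cv2.INTER_CUBIC))
```

```text
t 13.52 fix xy mm [-1.4  0.9] z 217.2 yaw deg 131.27 F [ 0.  -0.7  1.1] T [ 0.128 -0.083  0.005] g 0.999 q6 -2.36
```

View pics/w7.png

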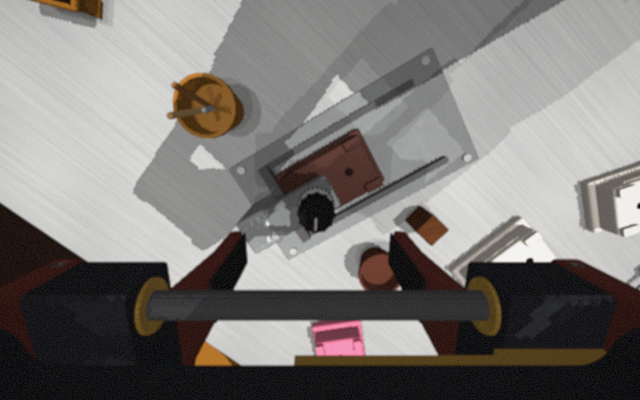

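View pics/s7.png

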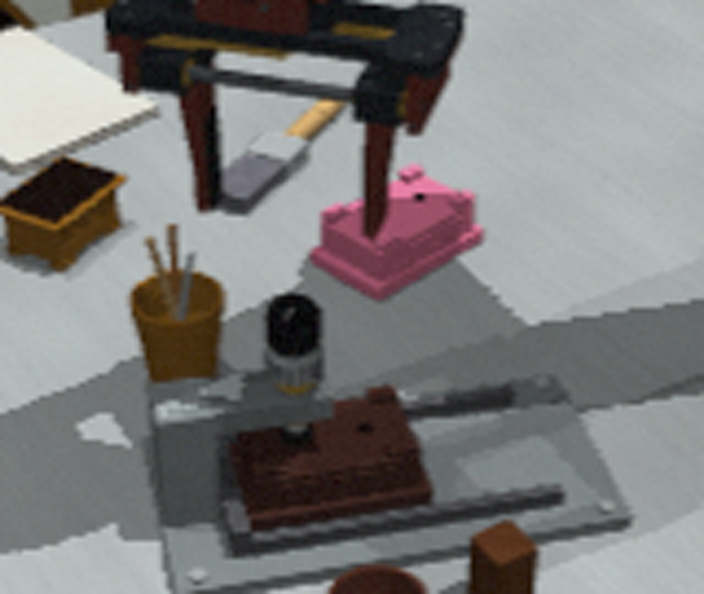

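The wrist view shows the knob at (316,213) between the open fingers and the tray home under the foot at (335,165). I locate the knob relative to the tool from this view.

Run:
```python
from h import *
from scipy.spatial.transform import Rotation as R
from scipy.optimize import least_squares
s=env.sense();Rt=R.from_quat(s["eef_rot"]).as_matrix()
p=read_camera("wrist"); t=read_camera("top"); sc=read_camera("scene")
for n,q in(("w",p),("s",sc),("t",t)):
    for m in masks_of("knob_grip",q)[:2]: print(n,round(m["conf"],2),np.round(m["extent"],1))
cv2.imwrite("pics/w7c.png",cv2.resize(p["frame"][180:250,270:360,::-1],None,fx=8,fy=8,interpolation=cv2.INTER_CUBIC))
cv2.imwrite("pics/s7c.png",cv2.resize(sc["frame"][165:215,270:330,::-1],None,fx=12,fy=12,interpolation=cv2.INTER_CUBIC))
for z in (.126,.154): print(z,proj(p,[*s["position"][:2],z]))
```

```text
w 0.89 [316.7 212.2  39.2  42.5]
s 0.46 [243.2 156.6  30.1  25.1]
s 0.35 [306.8 214.4  47.4  31.7]
t 0.19 [182.2 257.2   7.6  64.5]
0.126 [317.21256938 207.08946024]
0.154 [317.29653094 215.9987733 ]
```

View pics/w7c.png

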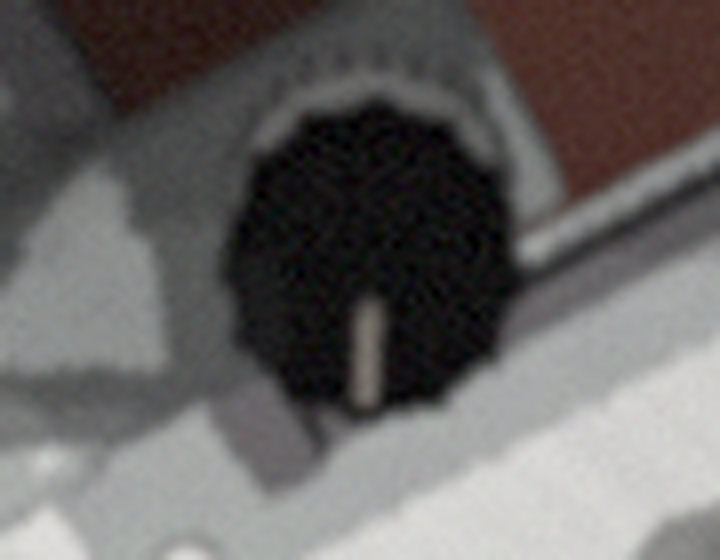

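View pics/s7c.png

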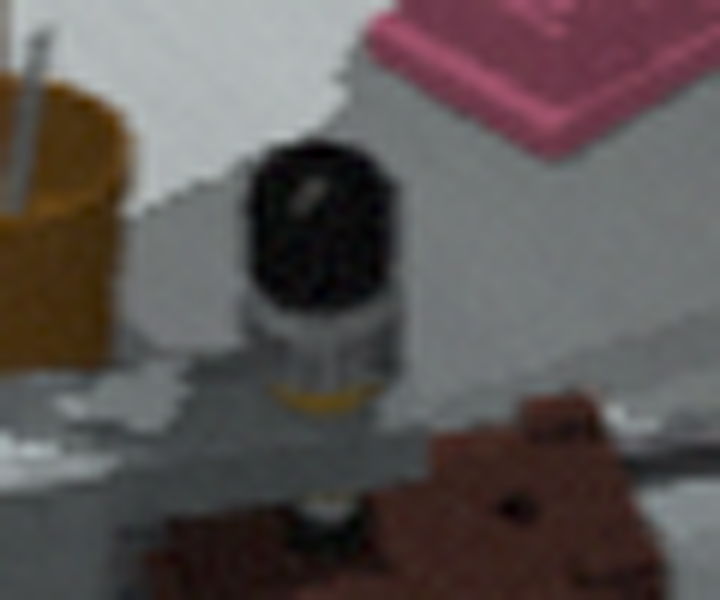

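>>> step_arm:
  plan:
    - [[-0.05,-0.12,1.5,0,1],[0,0,1.5,0,1],[0,0,1.5,0,1],[0,0,1.5,0,1],[0,0,1,0,1],[0,0,0.7,0,1],[0,0,0.4,0,1],[0,0,0.4,0,1],[0,0,0,0,1],[0,0,0,0,1]]

```text
clock: 14.75
position: [0.6406, -0.0354, 0.1351]
eef_rot: [0.415, 0.91, 0.0, 0.0]
contact_force: [-1.0, -0.3, -0.3]
grip_width: 0.994
```

Run:
```python
from h import *
st()
p=read_camera("wrist"); cv2.imwrite("pics/w8.png",p["frame"][:,:,::-1])
print([proj(p,[*env.sense()["position"][:2],z]).round(1) for z in(.126,.154)])
p=read_camera("scene"); cv2.imwrite("pics/s8.png",cv2.resize(p["frame"][155:215,265:345,::-1],None,fx=9,fy=9,interpolation=cv2.INTER_CUBIC))
```

```text
t 14.75 fix xy mm [ 0.4 -0.1] z 135.1 yaw deg 130.96 F [-1.  -0.3 -0.3] T [ 0.122 -0.086  0.004] g 0.994 q6 -2.36
[array([317.5, 240.8]), array([317.5, 260.2])]
```

View pics/w8.png

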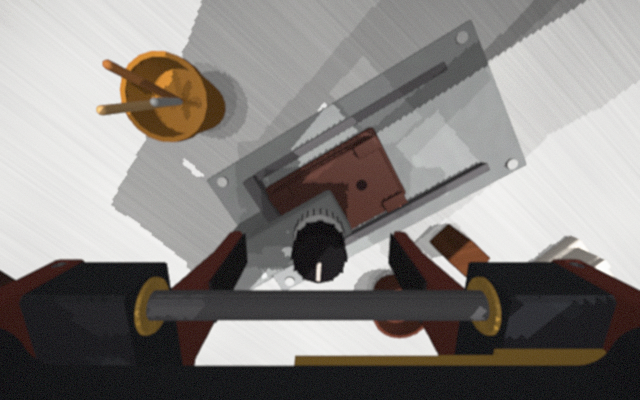

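View pics/s8.png

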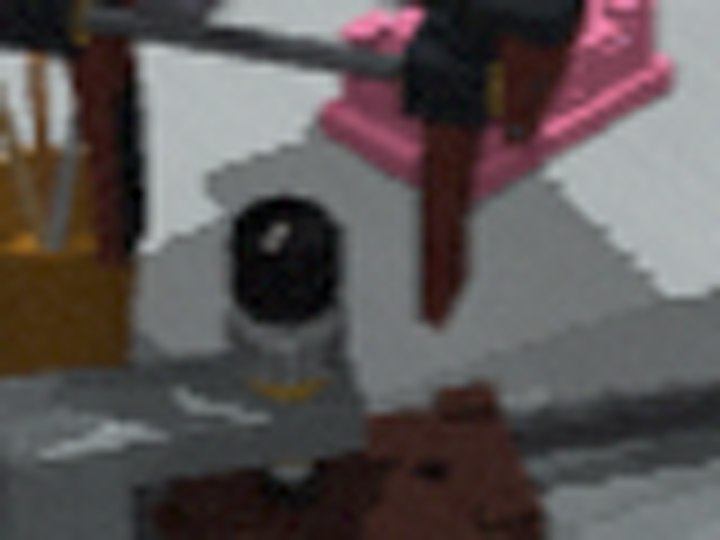

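```bash
cat > kn.py <<'E'
from h import *
from scipy.spatial.transform import Rotation as R
from scipy.optimize import least_squares
def knob(p):
    m=max(masks_of("knob_grip",p),key=lambda m:m["conf"]); print("knob",round(m["conf"],2),np.round(m["extent"],1))
    s=env.sense(); Rt=R.from_quat(s["eef_rot"]).as_matrix()
    g=p["frame"].max(2); c=m["extent"]
    msk=np.zeros(g.shape,np.uint8); r=int(max(c[2],c[3])*.75)
    y0,x0=int(c[1]),int(c[0]); msk[y0-r:y0+r,x0-r:x0+r]=(g[y0-r:y0+r,x0-r:x0+r]<60)
    n,l,stt,cen=cv2.connectedComponentsWithStats(msk); k=l[y0,x0]; b=stt[k]; print("blob",b,)
    ct=max(cv2.findContours((l==k).astype(np.uint8),cv2.RETR_EXTERNAL,cv2.CHAIN_APPROX_NONE)[0],key=len)[:,0]
    hull=cv2.convexHull(ct)[:,0].astype(float)
    A=np.arange(0,2*np.pi,.05)
    def pts(v,top):
        return np.array([[v[0]+.015*np.cos(a),v[1]+.015*np.sin(a),z] for z in(top,top-.026) for a in A])
    # silhouette box match in several directions, unknown x,y,top
    D=[(np.cos(a),np.sin(a)) for a in np.arange(0,2*np.pi,.2)]
    H=np.array([(hull@np.array(d)).max()+.5*0 for d in D])
    def res(v):
        U=np.array([proj(p,x) for x in pts(v[:2],v[2])]); return np.array([(U@np.array(d)).max() for d in D])-H
    r=least_squares(res,[*s["position"][:2],.154],loss="soft_l1"); 
    off=Rt.T@(np.array([r.x[0],r.x[1],0])-np.array([*s["position"][:2],0]))*1000
    print("knob world",r.x.round(4),"fix",infx(r.x).round(1),"rms px",np.sqrt(np.mean(r.fun**2)).round(2),"tool offset mm",off[:2].round(2))
E
python3 - <<'E'
from kn import *
p=read_camera("wrist"); knob(p)
st()
E
```

```text
knob 0.74 [366.6 155.8 317.4 267.4]
blob [     0      0    640    400 234212]
knob world [ 0.5932 -0.0771  0.2876] fix [-31.2 -54.7] rms px 43.08 tool offset mm [ -0.36 -63.16]
t 14.95 fix xy mm [ 0.5 -0.1] z 135.3 yaw deg 130.97 F [-0.3 -0.1 -0.2] T [ 0.108 -0.138 -0.064] g 0.999 q6 -2.36
```

```bash
sed -i 's/^def knob(p):/def knob(p,seed=(320,250),rr=42):/; s/^    m=max(masks_of.*$//; s/; c=m\["extent"\]//; s/ r=int(max(c\[2\],c\[3\])\*.75)/ r=rr/; s/y0,x0=int(c\[1\]),int(c\[0\])/y0,x0=seed[1],seed[0]/' kn.py
python3 - <<'E'
from kn import *
p=read_camera("wrist"); knob(p)
E
```

```text
blob [ 291  220   56   61 2464]
knob world [ 0.6408 -0.0344  0.15  ] fix [0.3 1. ] rms px 1.01 tool offset mm [0.63 0.9 ]
```

>>> step_arm:
  plan:
    - [[0.06,-0.05,0.2,0,1],[0,0,0.2,0,1],[0,0,0,0,0.3],[0,0,0,0,0],[0,0,0,0,-0.2],[0,0,0,0,-1],[0,0,0,0,-1],[0,0,0,0,-1],[0,0,0,0,-1],[0,0,0,0,-1]]

```text
clock: 15.83
position: [0.6395, -0.0353, 0.1307]
eef_rot: [0.415, 0.91, 0.0, 0.0]
contact_force: [-0.5, -0.7, -1.1]
grip_width: 0.429
```

Run:
```python
from kn import *
st()
p=read_camera("wrist"); cv2.imwrite("pics/w9.png",p["frame"][:,:,::-1]); knob(p)
p=read_camera("scene"); cv2.imwrite("pics/s9.png",cv2.resize(p["frame"][155:215,265:345,::-1],None,fx=9,fy=9,interpolation=cv2.INTER_CUBIC))
```

```text
t 15.83 fix xy mm [-0.6 -0.3] z 130.7 yaw deg 130.97 F [-0.5 -0.7 -1.1] T [ 0.088 -0.108 -0.01 ] g 0.429 q6 -2.36
blob [ 278  224   68   68 3039]
knob world [ 0.6354 -0.0447  0.1774] fix [ -1.5 -10.6] rms px 4.2 tool offset mm [-4.45 -9.33]
```

View pics/w9.png

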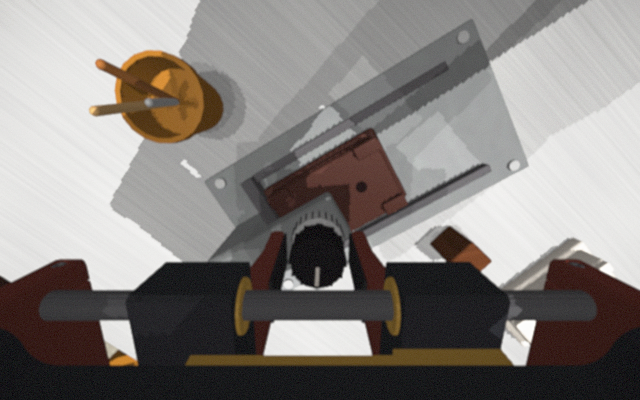

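View pics/s9.png

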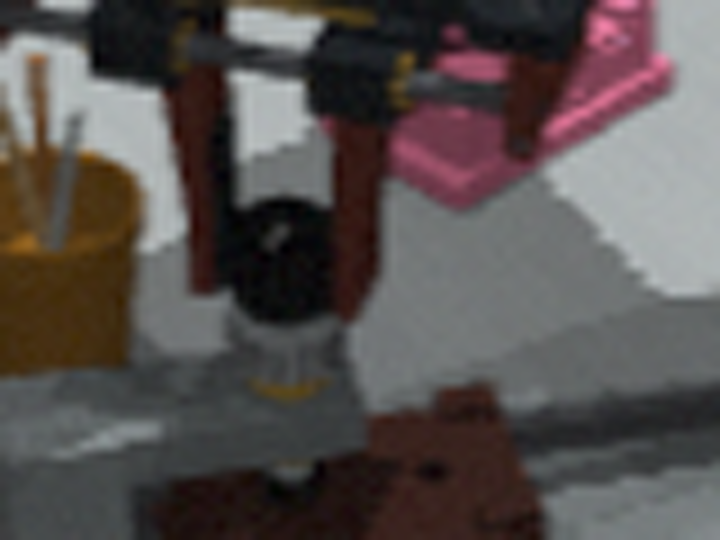

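The fingers straddle the knob symmetrically, with the knob centred at col 318. The tips are above the drum and still closing.

>>> step_arm:
  plan:
    - [[0,0,0,0,-1],[0,0,0,0,-1],[0,0,0,0,-1],[0,0,0,0,-1],[0,0,0,0,-1],[0,0,0,0,-1],[0,0,0,0,-1],[0,0,0,0,-1],[0,0,0,0,-1],[0,0,0,0,-1]]

```text
clock: 16.77
position: [0.6395, -0.0353, 0.1307]
eef_rot: [0.415, 0.91, 0.0, -0.0]
contact_force: [0.1, -0.0, 0.4]
grip_width: 0.336
```

Run:
```python
from kn import *
st()
p=read_camera("scene"); cv2.imwrite("pics/s10.png",cv2.resize(p["frame"][155:215,265:345,::-1],None,fx=9,fy=9,interpolation=cv2.INTER_CUBIC))
```

```text
t 16.77 fix xy mm [-0.6 -0.3] z 130.7 yaw deg 130.97 F [ 0.1 -0.   0.4] T [ 0.002 -0.145  0.014] g 0.336 q6 -2.36
```

View pics/s10.png

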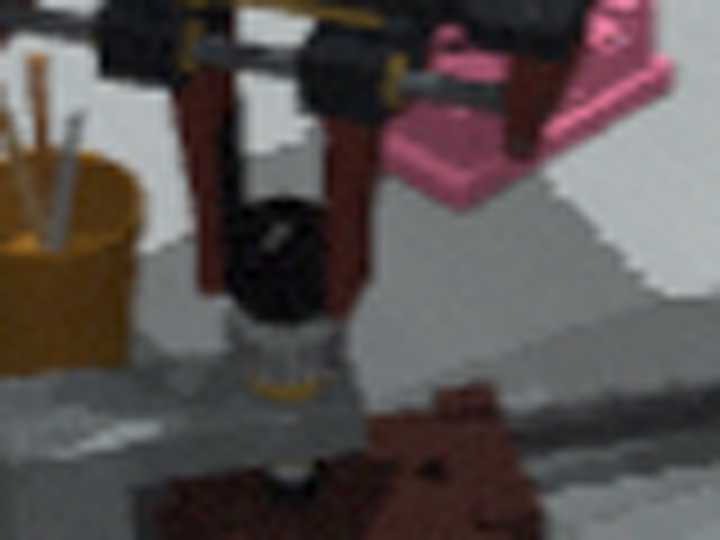

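The knob is gripped at 29.6 mm, with near-zero side force, so it is well centred. I turn clockwise (positive twist about the down-pointing tool z), sinking 0.1 mm per 3°.

>>> step_arm:
  plan:
    - [[0,0,0.01,3,-1],[0,0,0.01,3,-1],[0,0,0.01,3,-1],[0,0,0.01,3,-1],[0,0,0.01,3,-1],[0,0,0.01,3,-1],[0,0,0.01,3,-1],[0,0,0.01,3,-1],[0,0,0.01,3,-1],[0,0,0.01,3,-1]]

```text
clock: 17.65
position: [0.6395, -0.0352, 0.1297]
eef_rot: [0.637, 0.771, 0.0, 0.0]
contact_force: [-1.1, 0.4, 0.3]
grip_width: 0.338
```

Run:
```python
from kn import *
st()
p=read_camera("scene");st(); cv2.imwrite("pics/s11.png",cv2.resize(p["frame"][155:215,265:345,::-1],None,fx=9,fy=9,interpolation=cv2.INTER_CUBIC))
p=read_camera("wrist"); st();cv2.imwrite("pics/w11.png",p["frame"][:,:,::-1])
```

```text
t 17.65 fix xy mm [-0.7 -0.2] z 129.7 yaw deg 100.83 F [-1.1  0.4  0.3] T [ 0.065 -0.156  0.058] g 0.338 q6 -1.83
t 17.7 fix xy mm [-0.7 -0.3] z 129.7 yaw deg 100.65 F [-0.2  0.1 -0. ] T [ 0.083 -0.194 -0.019] g 0.335 q6 -1.83
t 17.75 fix xy mm [-0.7 -0.3] z 129.7 yaw deg 100.93 F [-0.1 -0.3  0.2] T [ 0.08  -0.178 -0.11 ] g 0.339 q6 -1.84
```

View pics/w11.png

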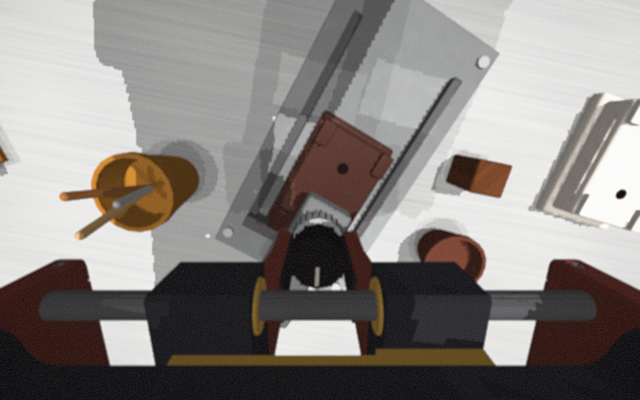

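The mark on the knob at (317,275) turned with the hand, so the grip isn't slipping. The torque readings are noisy, so I check joint 6's effort too.

```bash
cat >> h.py <<'E'
def tq(n=5):
    T=[];e=[];F=[]
    for i in range(n):
        s=env.sense(); T.append(s["wrist_torque"][2]); e.append(s["effort"][5]); F.append(s["contact_force"])
        read_camera("scene")
    print("t",round(env.sense()["clock"],2),"Tz",np.round(np.mean(T),3),"+-",np.round(np.std(T),3),"e6",np.round(e,4),"F",np.mean(F,0).round(1),"z",round(env.sense()["position"][2]*1e3,2))
E
python3 -c "
from h import *
tq(4)"
```

```text
t 17.95 Tz -0.065 +- 0.03 e6 [ 0.571   0.191   0.0048 -0.0475] F [-0.  -0.   0.4] z 129.7
```

>>> step_arm:
  plan:
    - [[0,0,0.01,3,-1],[0,0,0.01,3,-1],[0,0,0.01,3,-1],[0,0,0.01,3,-1],[0,0,0.01,3,-1],[0,0,0.01,3,-1],[0,0,0.01,3,-1],[0,0,0.01,3,-1],[0,0,0.01,3,-1],[0,0,0.01,3,-1]]

```text
clock: 18.78
position: [0.6395, -0.0352, 0.1288]
eef_rot: [0.815, 0.58, 0.0, 0.0]
contact_force: [-0.3, 0.4, 1.3]
grip_width: 0.335
```

```bash
python3 -c "
from h import *
st();tq(4)"
```

```text
t 18.78 fix xy mm [-0.6 -0.3] z 128.8 yaw deg 70.89 F [-0.3  0.4  1.3] T [ 0.069 -0.07   0.068] g 0.335 q6 -1.31
t 18.98 Tz -0.018 +- 0.054 e6 [-0.7409 -0.2124  0.6044  0.2167] F [-0.1  0.3  1. ] z 128.75
```

Torque during motion reads about 0.06 N m, matching the free-screw value. I continue in 20° steps, watching torque and vertical force.

>>> step_arm:
  plan:
    - [[0,0,0.007,2,-1],[0,0,0.006,2,-1],[0,0,0.007,2,-1],[0,0,0.006,2,-1],[0,0,0.007,2,-1],[0,0,0.006,2,-1],[0,0,0.007,2,-1],[0,0,0.006,2,-1],[0,0,0.007,2,-1],[0,0,0.006,2,-1]]

```text
clock: 19.82
position: [0.6396, -0.0352, 0.1286]
eef_rot: [0.903, 0.43, 0.0, 0.0]
contact_force: [-2.1, 0.6, 5.8]
grip_width: 0.335
```

```bash
python3 -c "
from h import *
st();print(env.sense()['effort'][5])"
```

```text
t 19.82 fix xy mm [-0.6 -0.2] z 128.6 yaw deg 51.0 F [-2.1  0.6  5.8] T [0.112 0.207 0.102] g 0.335 q6 -0.96
-0.4451427608728409
```

>>> step_arm:
  plan:
    - [[0,0,0.007,2,-1],[0,0,0.006,2,-1],[0,0,0.007,2,-1],[0,0,0.006,2,-1],[0,0,0.007,2,-1],[0,0,0.006,2,-1],[0,0,0.007,2,-1],[0,0,0.006,2,-1],[0,0,0.007,2,-1],[0,0,0.006,2,-1]]

```text
clock: 20.65
position: [0.6397, -0.0353, 0.1286]
eef_rot: [0.964, 0.267, 0.0, 0.0]
contact_force: [-3.7, 0.8, 9.7]
grip_width: 0.331
```

```bash
python3 -c "
from h import *
st();print(env.sense()['effort'][5])
p=read_camera('scene'); cv2.imwrite('pics/s12.png',cv2.resize(p['frame'][155:215,265:345,::-1],None,fx=9,fy=9,interpolation=cv2.INTER_CUBIC))"
```

```text
t 20.65 fix xy mm [-0.5 -0.2] z 128.6 yaw deg 31.0 F [-3.7  0.8  9.7] T [0.035 0.453 0.137] g 0.331 q6 -0.61
-0.445259939879179
```

View pics/s12.png

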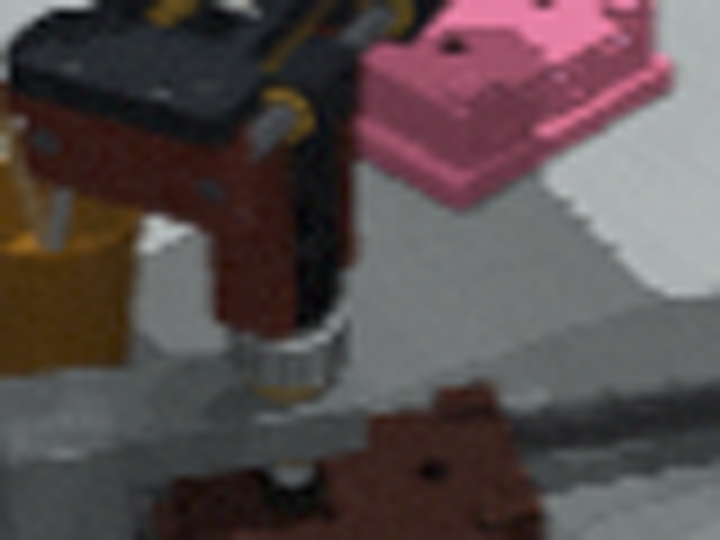

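The foot is down and the ratchet slips: z has stalled at 128.6 mm, torque rose from about 0.065 to about 0.11–0.13 N m, and Fz is climbing because the hand kept sinking. From Fz and z, slip onset was at about 57° of turn, so about 43° has slipped. I relieve the downward push and check the knob mark.

>>> step_arm:
  plan:
    - [[0,0,-0.03,0,-1],[0,0,-0.03,0,-1],[0,0,-0.03,0,-1],[0,0,-0.02,0,-1],[0,0,-0.02,0,-1],[0,0,0,0,-1],[0,0,0,0,-1],[0,0,0,0,-1],[0,0,0,0,-1],[0,0,0,0,-1]]

```text
clock: 21.53
position: [0.6396, -0.0353, 0.1287]
eef_rot: [0.964, 0.267, 0.0, -0.0]
contact_force: [-0.5, 1.0, 3.8]
grip_width: 0.336
```

```bash
python3 -c "
from h import *
st()
p=read_camera('wrist'); cv2.imwrite('pics/w13.png',p['frame'][:,:,::-1]);st()"
```

```text
t 21.53 fix xy mm [-0.6 -0.2] z 128.7 yaw deg 30.97 F [-0.5  1.   3.8] T [0.13  0.001 0.054] g 0.336 q6 -0.61
t 21.58 fix xy mm [-0.6 -0.2] z 128.7 yaw deg 30.97 F [-0.9  0.3  3.1] T [ 0.092 -0.043  0.08 ] g 0.335 q6 -0.61
```

View pics/w13.png

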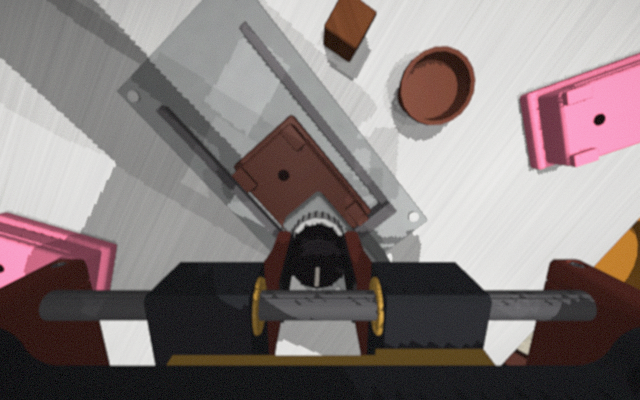

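The mark is still at (317,275), aligned with the hand, so the knob turns with the grip and the ratchet is what slips. I relieve a bit more and turn 34° further without sinking, for about 2.5 clicks in total.

>>> step_arm:
  plan:
    - [[0,0,-0.02,3.4,-1],[0,0,-0.02,3.4,-1],[0,0,-0.01,3.4,-1],[0,0,0,3.4,-1],[0,0,0,3.4,-1],[0,0,0,3.4,-1],[0,0,0,3.4,-1],[0,0,0,3.4,-1],[0,0,0,3.4,-1],[0,0,0,3.4,-1]]

```text
clock: 22.42
position: [0.6395, -0.0352, 0.1287]
eef_rot: [1.0, -0.028, 0.0, 0.0]
contact_force: [1.5, 0.9, -0.4]
grip_width: 0.334
```

```bash
python3 -c "
from h import *
st()
p=read_camera('wrist'); cv2.imwrite('pics/w14.png',p['frame'][:,:,::-1]);st()"
```

```text
t 22.42 fix xy mm [-0.6 -0.3] z 128.7 yaw deg -3.19 F [ 1.5  0.9 -0.4] T [ 0.082 -0.248  0.142] g 0.334 q6 -0.02
t 22.47 fix xy mm [-0.6 -0.3] z 128.8 yaw deg -3.39 F [1.  1.  0.1] T [ 0.045 -0.294  0.014] g 0.335 q6 -0.01
```

View pics/w14.png

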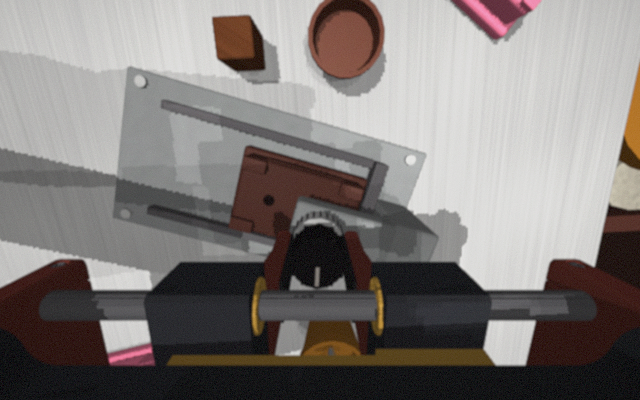

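Turned 134° in total, of which z shows 1.95 mm (59°) was screw travel, so about 75° slipped, roughly 2.5 clicks. Torque stayed level and Fz is about 0. I let go and rise.

>>> step_arm:
  plan:
    - [[0,0,0,0,0.3],[0,0,0,0,0.3],[0,0,0,0,0.3],[0,0,0,0,0.3],[0,0,0,0,0.3],[0,0,0,0,0.3],[0,0,0,0,0.3],[0,0,0,0,0.3],[0,0,-0.5,0,0.3],[0,0,-1,0,0.3]]

```text
clock: 23.3
position: [0.6386, -0.0352, 0.1435]
eef_rot: [1.0, -0.026, -0.001, -0.0]
contact_force: [-0.1, 0.6, -0.2]
grip_width: 0.653
```

>>> step_arm:
  plan:
    - [[0,0,-1.5,0,0.3],[0,0,-2,0,0.3],[0,0,-2.5,0,0.3],[0,0,-2.5,0,0.3],[0,0,-2.5,0,0.3],[0,0,-2.5,0,0.3],[0,0,-2,0,0.3],[0,0,0,0,0.3],[0,0,0,0,0.3],[0,0,0,0,0.3]]

```text
clock: 24.13
position: [0.6389, -0.0352, 0.2986]
eef_rot: [1.0, -0.026, -0.0, -0.0]
contact_force: [0.6, 1.1, -0.6]
grip_width: 0.647
```

Run:
```python
from h import *
st()
p=read_camera('wrist'); cv2.imwrite('pics/w15.png',p['frame'][:,:,::-1])
p=read_camera("scene"); cv2.imwrite("pics/s15.png",cv2.resize(p["frame"][160:260,250:385,::-1],None,fx=5.8,fy=5.8,interpolation=cv2.INTER_CUBIC))
```

```text
t 24.13 fix xy mm [-1.2 -0.5] z 298.6 yaw deg -3.03 F [ 0.6  1.1 -0.6] T [ 0.02  -0.059  0.016] g 0.647 q6 -0.02
```

View pics/w15.png

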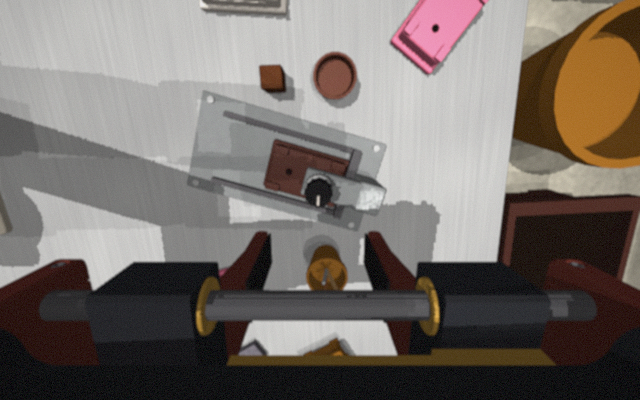

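View pics/s15.png

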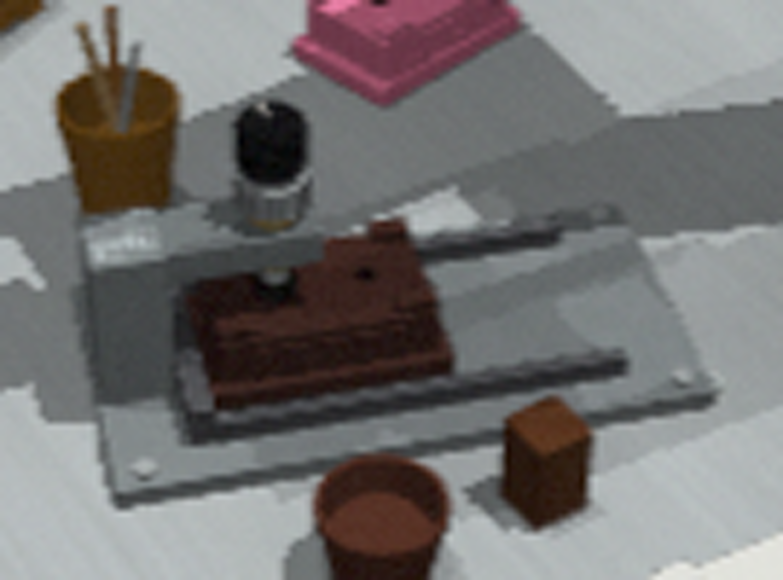

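The hand is clear; the tray is under the foot and against the stop, and the neighbours haven't moved. A last squareness check with an overlay follows.

Run:
```python
from h import *
p=read_camera('wrist'); 
im=cv2.resize(p['frame'][80:240,180:400,::-1],None,fx=3.5,fy=3.5,interpolation=cv2.INTER_CUBIC)
# local alignment: shift from knob
FX[2]=-0.332
k=proj(p,tofx((0,0,152))); print(k)
for X,c in [((a,b,z),(0,255,0)) for a,b,z in[(90,75,12),(90,-75,12),(-200,-75,12),(-200,75,12),(40,55,34),(40,-55,34)]]+[((-20+a*60,b*37.5,26),(255,255,0)) for a in(-1,1) for b in(-1,1)]+[((-20+a*53,b*33,52),(0,255,255)) for a in(-1,1) for b in(-1,1)]:
    u=proj(p,tofx(X)); cv2.circle(im,(int((u[0]-180+.5)*3.5),int((u[1]-80+.5)*3.5)),4,c,1)
cv2.imwrite("pics/w16.png",im); st()
```

```text
[318.60308145 194.6034124 ]
t 24.28 fix xy mm [-1.4 -0.5] z 297.6 yaw deg -3.03 F [-0.9  0.5 -0.5] T [-0.039 -0.119  0.007] g 0.649 q6 -0.02
```

View pics/w16.png

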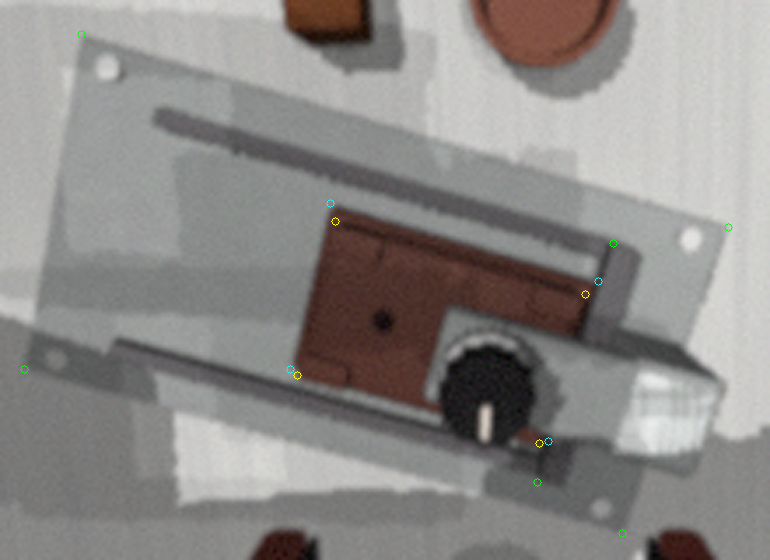

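The overlay shows the tray square and its end meeting the stop near (595,290), so I hand in.

```bash
python3 -c "
from h import *
print(env.close_job()); st()"
```

```text
the job is handed in; nothing more can be done
None
the job is handed in; nothing more can be done
```

The tray is flush against the stop and clamped, and I handed the job in at about 24 s of the 72 s allowed; the hand-in gave no verdict.

- **Tray:** I pushed it about 50 mm with two spread fingers on the front rim. The push was mostly 1–4 N, about 7–8 N for a moment early on, and about 9 N where it stopped against the stop.
- **Knob:** I turned it clockwise by 134° in all. The screw sank 1.95 mm, about 59° of the turn. The other 75° or so was ratchet slip, about 2.5 clicks.
- **Last checks:** The final wrist view and overlay show the tray square and touching the stop with the foot on it, and the neighbouring things look undisturbed. The hand was clear of everything at about 30 cm.

Some readings were weaker than I'd like:
- **Click count:** It is inferred from hand angle and sink, good to about ±5°. Resting torque readings were too noisy to use, so I relied on those taken while turning: about 0.06 N m free and 0.10–0.14 N m slipping.
- **Pressing on the knob:** My hand kept sinking for a moment after slip began, pressing down with up to about 10 N. I relieved that to about zero before finishing the turn.
- **Position:** The stop was felt about 2 mm nearer than the cameras put it, which is within the calibration.

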